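Lay out the seat-frame knees by hand, basket on its hook

TASK

Get the plywood knees ready for gluing: hang the basket that stands on the layout board by its handle over both prongs of the hook stand, and lay every knee flat on its own white outline on the board so that it covers it. All outlines are of one hand, so turn over the knees that lie mirrored, and only those need turning; leave the other things on the table where they are.

Things in the scene. Friction and masses are not known exactly. Their poses are not given: they have to be found in the camera images.
- knee_a: plywood L knee lying flat (may be absent), 90 g, both faces alike: long limb 100 mm, 70 mm over the toe, limbs 30 wide, 30 thick. Origin: middle of the long limb, mid-thickness (15 mm up). x runs along the long limb, heel (-50) to free tip (+50); the toe is at the heel end (x -50 to -20, out to y = -55); the limb spans y -15 to +15. z is up if it reads as an L from above, down if it lies mirrored
- knee_b: same part and frame as knee_a (may be absent). Centre of mass near x -10, y -11 mm. Set on its heel end (70 x 30 mm, x up, origin 50 mm up) a knee stays standing and rights itself if let go up to some 12 degrees off
- knee_c: same part and frame as knee_a (may be absent)
- knee_d: same part and frame as knee_a (may be absent)
- outline1_mid (a point): white L outline 1 painted on the layout board: the point under the middle of the long limb, on the board's face
- outline1_tip (a point): outline 1: the end of its long limb, 50 mm from outline1_mid in the direction in which the long limb points
- outline2_mid (a point): white L outline 2 painted on the layout board: the point under the middle of the long limb, on the board's face
- outline2_tip (a point): outline 2: the end of its long limb, 50 mm from outline2_mid in the direction in which the long limb points
- outline3_mid (a point): white L outline 3 painted on the layout board: the point under the middle of the long limb, on the board's face
- outline3_tip (a point): outline 3: the end of its long limb, 50 mm from outline3_mid in the direction in which the long limb points
- outline4_mid (a point): white L outline 4 painted on the layout board: the point under the middle of the long limb, on the board's face
- outline4_tip (a point): outline 4: the end of its long limb, 50 mm from outline4_mid in the direction in which the long limb points
- board: fixed black layout board, 190 (x) x 260 (y) x 4 mm thick, with four white L outlines the size of a knee, all of one hand: on its +y half two with the long limb pointing to the board's +y and the toe to +x, on its -y half two turned half round. Origin under its centre
- basket: open steel basket, 100 (x) x 150 (y) x 60 mm high, 0.3 kg, on the board at the start, with a rigid arched handle of 10 mm round bar: top bar along y, 130 mm long, axis 120 mm above the basket's underside, legs down to the middles of the short walls. Origin: centre of the underside, z up
- basket_bar (a point): middle of the handle's top bar, on its axis
- stand: fixed steel hook stand, base 200 (x -90 to +110) x 160 x 12 mm, post at x = +83 mm. Two 10 mm thick prongs at y = -35 and +35 mm run level from a cross bar on the post (180 mm up) towards the stand's -x and turn up at the end: tips at x = -33, tops 198 mm above the table. Origin: on the table below stand_seat
- stand_seat (a point): midway between the prongs, level with their upper sides (180 mm above the table), 25 mm behind the upturn: the handle bar rests across both prongs near here, its axis 5 mm higher
- tape_roll: cardboard-coloured tape roll, 84 mm across, 24 mm high, lying flat; origin under its centre. Not part of the job
- bowl: red plastic bowl, 120 mm across, 50 mm high; origin under its centre. Not part of the job
- mallet: hand hammer, 280 mm long, lying; origin under its middle. Not part of the job
- tape_measure: yellow tape measure, 70 x 35 x 65 mm; origin under its centre. Not part of the job
- thread_cone: grey cone of thread, 60 mm across, 80 mm high; origin under its centre. Not part of the job
Not all that is in view belongs to the job. Leave any blue or turquoise look-alike of the knee_b alone. What is shaped like the basket but yellow is not meant.

How it is judged:
At the end, for the whole second after the job is handed in: The basket hangs still and upright (0.25 rad) by its bar on both prongs, bar within 50 mm of the seat point; every knee present lies flat on the board, same hand as the outlines, middle within 15 mm of an outline's, pointing the same way within 20 mm at the tip, at rest (distance between basket_bar and stand_seat below 0.05 m and z of basket_bar in the frame of stand above 0.175 m and contact force between basket and stand above 1 N and angle between basket's own z axis and vertical below 0.25 rad and linear speed of basket below 0.05 m/s and ((horizontal distance between knee_a and outline1_mid below 0.015 m and x of outline1_tip in the frame of knee_a above 0.03 m and y of outline1_tip in the frame of knee_a between -0.02 and 0.02 m) or (horizontal distance between knee_a and outline2_mid below 0.015 m and x of outline2_tip in the frame of knee_a above 0.03 m and y of outline2_tip in the frame of knee_a between -0.02 and 0.02 m) or (horizontal distance between knee_a and outline3_mid below 0.015 m and x of outline3_tip in the frame of knee_a above 0.03 m and y of outline3_tip in the frame of knee_a between -0.02 and 0.02 m) or (horizontal distance between knee_a and outline4_mid below 0.015 m and x of outline4_tip in the frame of knee_a above 0.03 m and y of outline4_tip in the frame of knee_a between -0.02 and 0.02 m)) and angle between each of knee_a, knee_b, knee_c, knee_d's own z axis and vertical below 0.1 rad and height (world z) of each of knee_a, knee_b, knee_c, knee_d below 0.025 m and linear speed of each of knee_a, knee_b, knee_c, knee_d below 0.02 m/s and ((horizontal distance between knee_b and outline1_mid below 0.015 m and x of outline1_tip in the frame of knee_b above 0.03 m and y of outline1_tip in the frame of knee_b between -0.02 and 0.02 m) or (horizontal distance between knee_b and outline2_mid below 0.015 m and x of outline2_tip in the frame of knee_b above 0.03 m and y of outline2_tip in the frame of knee_b between -0.02 and 0.02 m) or (horizontal distance between knee_b and outline3_mid below 0.015 m and x of outline3_tip in the frame of knee_b above 0.03 m and y of outline3_tip in the frame of knee_b between -0.02 and 0.02 m) or (horizontal distance between knee_b and outline4_mid below 0.015 m and x of outline4_tip in the frame of knee_b above 0.03 m and y of outline4_tip in the frame of knee_b between -0.02 and 0.02 m)) and ((horizontal distance between knee_c and outline1_mid below 0.015 m and x of outline1_tip in the frame of knee_c above 0.03 m and y of outline1_tip in the frame of knee_c between -0.02 and 0.02 m) or (horizontal distance between knee_c and outline2_mid below 0.015 m and x of outline2_tip in the frame of knee_c above 0.03 m and y of outline2_tip in the frame of knee_c between -0.02 and 0.02 m) or (horizontal distance between knee_c and outline3_mid below 0.015 m and x of outline3_tip in the frame of knee_c above 0.03 m and y of outline3_tip in the frame of knee_c between -0.02 and 0.02 m) or (horizontal distance between knee_c and outline4_mid below 0.015 m and x of outline4_tip in the frame of knee_c above 0.03 m and y of outline4_tip in the frame of knee_c between -0.02 and 0.02 m)) and ((horizontal distance between knee_d and outline1_mid below 0.015 m and x of outline1_tip in the frame of knee_d above 0.03 m and y of outline1_tip in the frame of knee_d between -0.02 and 0.02 m) or (horizontal distance between knee_d and outline2_mid below 0.015 m and x of outline2_tip in the frame of knee_d above 0.03 m and y of outline2_tip in the frame of knee_d between -0.02 and 0.02 m) or (horizontal distance between knee_d and outline3_mid below 0.015 m and x of outline3_tip in the frame of knee_d above 0.03 m and y of outline3_tip in the frame of knee_d between -0.02 and 0.02 m) or (horizontal distance between knee_d and outline4_mid below 0.015 m and x of outline4_tip in the frame of knee_d above 0.03 m and y of outline4_tip in the frame of knee_d between -0.02 and 0.02 m))); the robot touches nothing.
It fails at once if a bystander (tape roll, bowl, hammer, tape measure, thread cone) is shifted by more than 40 mm (distance of any of tape_roll, bowl, mallet, tape_measure, thread_cone from where it was at the start of the episode above 0.04 m).
Of knee_a, knee_c only 1 to 2 are there at a start; the rules pass over those that are not, and their reading is None.
At some moment in a run one of knee_a, knee_b, knee_c, knee_d may be knocked a few centimetres aside while the robot is not near it.
It also fails if it takes over 210 s, if anything falls off the work surface, if the arm or the gripper's body presses on something with over 40 N, if the wrist force passes 120 N, or if a joint passes its speed limit or range.

ROBOT

A 6-joint arm with a two-finger parallel gripper is mounted at the origin on the work surface. World frame = base frame: x ahead of the robot, y to its left, z up, the work surface at z = 0. Lengths are in m, angles in rad, forces in N, time in s.
With the tool pointing down it reaches from about 0.35 to 0.775 m from the base axis. Payload 5.5 kg.
Tool frame: the origin (TCP) lies between the finger pads; the fingertips stand 17 mm ahead of it and the grasp point (between the pads) lies 2 mm behind it (env.finger_overhang is the distance from the TCP to the fingertips, in m); z points along the fingers, y is the line along which they close (so a half turn about z gives the same grasp; the last joint's range is limited). The gripper opens to 85 mm and grips with 20 to 120 N. Pads are 22 mm wide; open, the fingers measure 114 mm over their backs; the gripper's body (76 mm by 85 mm) begins 54 mm behind the grasp point. The pads swing forward as they close: fully open they stand 13 mm farther back than shut.
Start: joints at [-1.268, 0.313, 0.046, 1.304, 0, 1.431], TCP at [0.246, -0.52, 0.248] pointing down, gripper open.
Joint ranges: [-2.76, 2.76], [-0.86, 1.69], [-1.03, 1.26], [-2.2, 2.34], [-1.47, 1.5], [-3.14, 3.14]. Speed limits (rad/s): [2.57, 2.57, 3.14, 3.14, 3.14, 3.14].

INTERFACE

Orientations are given as a unit quaternion [w, x, y, z].
In Python, from workcell import env gives the robot as it stands. The module is installed in compiled form; this text tells all that it offers.
- The arm moves only by the shell command python3 -m pendant 'ROWS' [FORCE]. ROWS is JSON, a list of rows, each a list of 5 numbers: the gripper's target within -1 to 1 (fully open at 1, half-way at 0, shut at -1), then the shift along the tool's x, y, z in m, then the turn about the tool's z in rad. A call has 1 to 8 rows; each row shifts and turns the commanded pose from where the row before left it, along the tool's axes as they then stand; what a row does not reach is not made up. A row lasts 1/8 s, in which the tool goes at most 62.5 mm and 10.7 degrees, less where a joint would pass 70% of its speed; a pose out of reach is approached as far as the arm can. A call with a gripper value outside its range is refused whole. The fingers move at their own pace and stop on an object; FORCE is the grip in N (left out, the last holds). Time passes only in rows, so rows that do not move let the fingers close. It gives the time, the measured TCP pose, the force, the opening and the grip force at its end, in the units of the state.
- env.get_state(): the state, without advancing time (a new reading comes with each control period).
- env.read_camera(name): name is "scene" or "top" or "wrist"; returns the picture (400x640x3 uint8, red, green, blue); there is no depth.
- env.calibration(name): a dict with "K" (3x3 intrinsics, pixels), "distortion" ([k1, k2, p1, p2, k3] as OpenCV has them; the pictures are not rectified), "T" (4x4, takes a point from camera to world coordinates); the wrist camera has in their place "tool_from_camera" (4x4, takes a point from camera to tool coordinates, whose origin is the TCP and whose axes are the flange's). Camera axes: x right, y down, z forward; pixel columns grow to the right and rows downward; lengths in m; the calibration is good to about 2 mm. A picture is of the moment at which its call begins: read the wrist's pose just before it. calibration takes no time and is no camera call.
- env.hand_in(): hands the job in; it is judged then, once.
Trained networks look in the newest picture that a camera, given by its name, has taken for a name from the list of things; names that differ only in an ending like _2 or _b are one class to them, and where a whole thing is asked for, a point or a joint stands for the part that bears it (a point fixed in the world has none). Each returns a list of dicts, best first, with "score" (0 to 1); they miss things now and then, are a little off and sometimes report something else, mostly with a low value. They report only what shows in the picture. A call takes as long as a camera call. They do not tell look-alikes from the thing itself.
- env.recognise(camera, label): "centre" ([column, row] in pixels, amid what is visible of it).
The state is a dict: "clock": time; "joint_pos": joint angles; "qvel": joint speeds; "tau": joint torques, N m; "tcp_pos": TCP position; "orientation": TCP orientation; "wrist_force": force on the tool from outside, world axes, zero at the start; "ft_torque": the same for the moment, N m; "finger_gap": finger opening in m; "grip_force": force on a finger pad.
Only numpy, scipy, OpenCV 4.12 (cv2) and the standard library are available. Lean on these libraries where they do the work, as an engineer would, in place of code of your own. Each camera call takes 0.05 s, during which the arm holds its last target. There are 200 camera calls.

## Working session

There is one attempt and no reset: what is moved stays moved. The work goes in short steps, Python scripts to look and compute and a shell command to move; the robot and the scene stay as the last step left them, time stands still between calls to the robot, and variables do not carry over. Pictures are saved under pics/ and viewed, at most 18 in all, crops included, and the job is handed in when it is done.

```bash
mkdir -p pics; cat > h.py <<'E'
import numpy as np, cv2
from workcell import env
from scipy.spatial.transform import Rotation as R
def pose():
    s=env.get_state(); q=s['orientation']; T=np.eye(4)
    T[:3,:3]=R.from_quat([q[1],q[2],q[3],q[0]]).as_matrix(); T[:3,3]=s['tcp_pos']; return T
def cam(name):
    c=env.calibration(name); K=np.array(c['K']);d=np.array(c['distortion'])
    T=np.array(c['T']) if 'T' in c else pose()@np.array(c['tool_from_camera'])
    return K,d,T
def w(name,px,z,C=None):
    K,d,T=C or cam(name)
    p=cv2.undistortPoints(np.array(px,float).reshape(-1,1,2),K,d).reshape(-1,2)
    r=np.c_[p,np.ones(len(p))]@T[:3,:3].T
    return T[:3,3]+r*((z-T[2,3])/r[:,2])[:,None]
def proj(name,P,C=None):
    K,d,T=C or cam(name); Ti=np.linalg.inv(T)
    return cv2.projectPoints(np.array(P,float).reshape(-1,3),cv2.Rodrigues(Ti[:3,:3])[0],Ti[:3,3],K,d)[0].reshape(-1,2)
def snap(name,f=None):
    im=np.array(env.read_camera(name))
    if f: cv2.imwrite('pics/'+f,im[:,:,::-1])
    return im
E
python3 - <<'E'
from h import *
print({k:np.round(v,3) for k,v in env.get_state().items()})
for c in ('top','scene'):
    snap(c,c+'0.png'); print(c,cam(c)[2].round(3).tolist())
    for l in ('knee_b','basket','stand','board'):
        print(l,[(np.round(r['centre']).tolist(),round(r['score'],2)) for r in env.recognise(c,l)])
print(env.calibration('wrist'))
E
```

```text
{'clock': np.float64(0.0), 'joint_pos': array([-1.268,  0.314,  0.045,  1.304,  0.   ,  1.431]), 'qvel': array([-0.001,  0.   ,  0.001,  0.004, -0.002,  0.   ]), 'tau': array([ 0.0000e+00, -4.8063e+01,  2.9853e+01,  1.9000e-02,  0.0000e+00,
        0.0000e+00]), 'tcp_pos': array([ 0.246, -0.519,  0.247]), 'orientation': array([-0.001,  0.976,  0.22 , -0.   ]), 'wrist_force': array([-0.477,  0.17 ,  0.559]), 'ft_torque': array([-0.006, -0.037,  0.044]), 'grip_force': np.float64(0.0), 'finger_gap': np.float64(0.085)}
top [[-0.01, -0.995, 0.1, 0.4], [-1.0, 0.01, -0.004, -0.09], [0.003, -0.1, -0.995, 1.718], [0.0, 0.0, 0.0, 1.0]]
knee_b [([178.0, 161.0], 0.92), ([260.0, 122.0], 0.76), ([285.0, 164.0], 0.72), ([219.0, 162.0], 0.71), ([332.0, 168.0], 0.56), ([389.0, 235.0], 0.56)]
basket [([309.0, 219.0], 0.63), ([394.0, 295.0], 0.61)]
stand [([174.0, 231.0], 0.61)]
board [([308.0, 236.0], 0.75)]
scene [[0.652, 0.612, -0.448, 1.085], [0.758, -0.521, 0.392, -0.561], [0.007, -0.595, -0.804, 1.077], [0.0, 0.0, 0.0, 1.0]]
knee_b [([448.0, 176.0], 0.97), ([428.0, 246.0], 0.95), ([337.0, 257.0], 0.72), ([374.0, 234.0], 0.67), ([344.0, 141.0], 0.59), ([322.0, 207.0], 0.18)]
basket [([208.0, 202.0], 0.88), ([322.0, 204.0], 0.84)]
stand [([404.0, 140.0], 0.56)]
board [([301.0, 206.0], 0.7), ([183.0, 289.0], 0.25)]
{'K': array([[306.62045819,   0.        , 316.66762135],
       [  0.        , 306.62045819, 202.29321265],
       [  0.        ,   0.        ,   1.        ]]), 'distortion': array([-0.02646178,  0.        ,  0.        ,  0.        ,  0.        ]), 'tool_from_camera': array([[-2.41599616e-04, -9.51342487e-01, -3.08135384e-01,
         7.82882357e-02],
       [ 9.99999844e-01, -3.85099983e-04,  4.04894743e-04,
         6.49155749e-04],
       [-5.03856503e-04, -3.08135238e-01,  9.51342431e-01,
        -1.25142319e-01],
       [ 0.00000000e+00,  0.00000000e+00,  0.00000000e+00,
         1.00000000e+00]])}
```

View pics/top0.png

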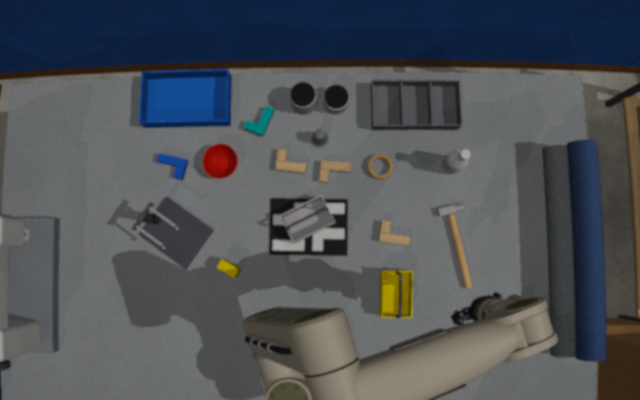

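View pics/scene0.png

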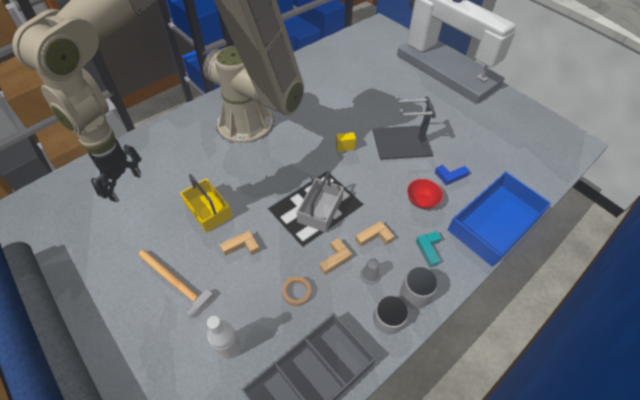

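Top picture: three knees, at about (290,162) and (393,234), which look mirrored, and (334,170), which reads as an L. The basket is askew on the board at (309,219) and the stand is at (174,231). I'll zoom in and measure.

```bash
cat >> h.py <<'E'
LP=np.array([[-50,15],[50,15],[50,-15],[-20,-15],[-20,-55],[-50,-55]])/1000.
def fitL(name,roi=None,zt=0.03,im=None,n=9,minA=150,C=None):
    """plywood blobs -> knee poses x,y,yaw of x axis,mirrored"""
    from scipy.optimize import minimize
    im=snap(name) if im is None else im; C=C or cam(name)
    hsv=cv2.cvtColor(im,cv2.COLOR_RGB2HSV)
    m=cv2.inRange(hsv,(8,60,70),(22,190,255)); 
    cnt,_=cv2.findContours(m,cv2.RETR_EXTERNAL,cv2.CHAIN_APPROX_NONE); out=[]
    for c in cnt:
        if cv2.contourArea(c)<minA: continue
        if roi is not None and cv2.pointPolygonTest(np.array(roi,np.int32),tuple(map(float,c.mean(0)[0])),False)<0: continue
        b=np.zeros(m.shape,np.uint8); cv2.drawContours(b,[c],-1,255,-1)
        x0,y0,ww,hh=cv2.boundingRect(c); x0-=15;y0-=15;S=4 if ww<100 else 1
        bb=cv2.resize(b[max(y0,0):y0+hh+30,max(x0,0):x0+ww+30],None,fx=S,fy=S,interpolation=cv2.INTER_LINEAR)>127
        o=np.array([max(x0,0),max(y0,0)])
        cw=w(name,c.reshape(-1,2).mean(0),zt/2,C)[0]
        def cost(p,mir):
            s=-1 if mir else 1; ca,sa=np.cos(p[2]),np.sin(p[2]); L=LP*[1,s]
            xy=np.c_[L[:,0]*ca-L[:,1]*sa,L[:,0]*sa+L[:,1]*ca]+p[:2]
            t=np.zeros(bb.shape,np.uint8)
            top=(proj(name,np.c_[xy,np.full(6,zt)],C)-o)*S; bot=(proj(name,np.c_[xy,np.full(6,zt-.03)],C)-o)*S
            P=lambda a:[np.int32(np.round(a*16))]
            cv2.fillPoly(t,P(top),1,shift=4); cv2.fillPoly(t,P(bot),1,shift=4)
            for i in range(6):
                j=(i+1)%6; cv2.fillPoly(t,P(np.array([top[i],top[j],bot[j],bot[i]])),1,shift=4)
            t=t>0; return 1-(t&bb).sum()/max((t|bb).sum(),1)
        best=None
        for mir in (0,1):
            for a in np.arange(0,2*np.pi,np.pi/4):
                p0=[cw[0]+.01*np.cos(a),cw[1]+.01*np.sin(a),a]
                r=minimize(cost,p0,args=(mir,),method='Nelder-Mead',options=dict(initial_simplex=[p0,np.add(p0,[.015,0,0]),np.add(p0,[0,.015,0]),np.add(p0,[0,0,.4])],maxiter=60))
                if best is None or r.fun<best[0]: best=(r.fun,r.x,mir)
        out.append((round(best[0],3),best[1].round(4).tolist(),best[2],c.mean(0)[0].round().tolist()))
    return out
E
python3 - <<'E'
from h import *
im=cv2.imread('pics/top0.png')
cv2.imwrite('pics/topz.png',cv2.resize(im[80:320,100:420],(800,600),interpolation=cv2.INTER_CUBIC))
s=cv2.imread('pics/scene0.png')
cv2.imwrite('pics/scz.png',cv2.resize(s[80:250,240:480],(800,567),interpolation=cv2.INTER_CUBIC))
print(fitL('top',im=im[:,:,::-1].copy(),minA=100))
E
```

```text
[(np.float64(0.371), [0.1167, -1.1442, 4.5837], 0, [623.0, 329.0]), (np.float64(0.069), [0.4458, -0.3383, 4.5371], 1, [392.0, 235.0]), (np.float64(0.676), [0.3835, -0.5673, 0.4597], 1, [459.0, 251.0]), (np.float64(0.094), [0.6908, -0.1472, 4.6116], 0, [332.0, 169.0]), (np.float64(0.449), [0.6792, -0.3143, 3.3877], 0, [380.0, 166.0]), (np.float64(0.076), [0.6903, 0.0016, 4.5883], 1, [288.0, 163.0]), (np.float64(0.772), [0.8905, -1.2289, 3.203], 1, [635.0, 203.0])]
```

View pics/topz.png

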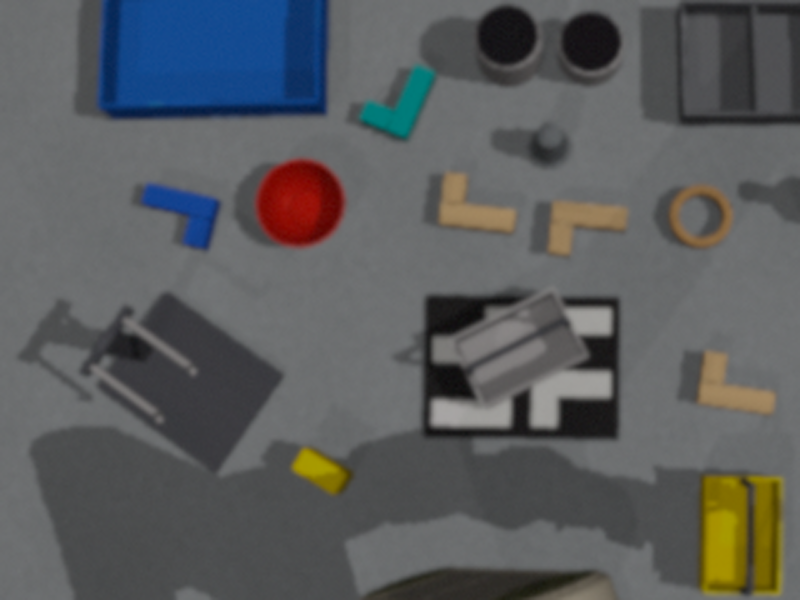

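View pics/scz.png

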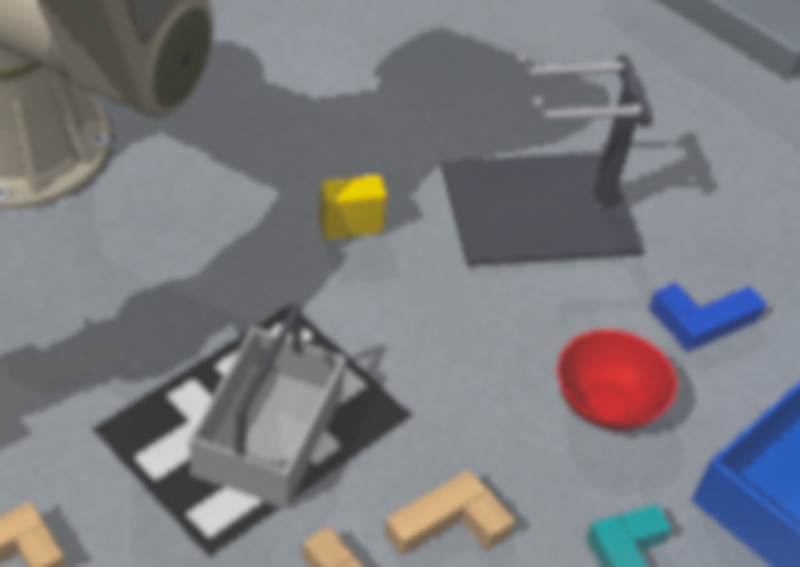

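The zoom confirms two mirrored knees and one proper one. It also shows the basket's bar ends at about (467,367) and (570,318), and the prongs running from the post towards the lower right.

```bash
python3 - <<'E'
from h import *
z=lambda *p:np.array(p)/2.5+[100,80]
b=w('top',z((425,297),(618,297),(618,437),(425,437)),.004);print('board',b.round(3).tolist(),b.mean(0))
bar=w('top',z((467,367),(570,318)),.124);print('bar',bar.round(3).tolist(),bar.mean(0),np.degrees(np.arctan2(*(bar[0]-bar[1])[[1,0]])))
p=w('top',z((128,323),(93,370)),.18);t=w('top',z((195,373),(160,420)),.195);print('prong root',p.round(3).tolist(),'tips',t.round(3).tolist(),np.degrees([np.arctan2(*(p[i]-t[i])[[1,0]]) for i in (0,1)]))
c=w('top',z((168,292),(283,375),(217,472)),.012);print('base',c.round(3).tolist())
print(pose().round(3).tolist())
for n,q in (('bowl',(300,203)),('tm',(320,470)),('tape',(700,217)),('cone',(550,145))): print(n,w('top',z(q),.03).round(3))
E
```

```text
board [[0.585, 0.072, 0.004], [0.582, -0.186, 0.004], [0.396, -0.183, 0.004], [0.398, 0.072, 0.004]] [ 0.49032393 -0.0561341   0.004     ]
bar [[0.484, 0.009, 0.124], [0.544, -0.119, 0.124]] [ 0.51409379 -0.05519418  0.124     ] 114.96343162064883
prong root [[0.538, 0.419, 0.18], [0.481, 0.462, 0.18]] tips [[0.476, 0.33, 0.195], [0.42, 0.372, 0.195]] [55.05524434 55.75521852]
base [[0.594, 0.419, 0.012], [0.482, 0.261, 0.012], [0.353, 0.349, 0.012]]
[[0.904, 0.428, 0.0, 0.246], [0.428, -0.904, -0.0, -0.52], [-0.0, 0.0, -1.0, 0.248], [0.0, 0.0, 0.0, 1.0]]
bowl [[0.71  0.237 0.03 ]]
tm [[0.356 0.208 0.03 ]]
tape [[ 0.685 -0.295  0.03 ]]
cone [[ 0.784 -0.097  0.03 ]]
```

```bash
cat >> h.py <<'E'
def plan(x,y,z,h):
    """print turn to heading h (deg, of tool x, mod 180) and then the shift in the turned tool axes"""
    T=pose(); h0=np.degrees(np.arctan2(T[1,0],T[0,0])); d=(h-h0+90)%180-90; a=np.radians(h0+d)
    v=np.array([x,y,z])-T[:3,3]; s=env.get_state()
    print('at',T[:3,3].round(4),'h',h0.round(1),'j6',np.degrees(s['joint_pos'][5]).round(),'| turn',np.radians(-d).round(3),'shift',np.round([v[0]*np.cos(a)+v[1]*np.sin(a),v[0]*np.sin(a)-v[1]*np.cos(a),-v[2]],4))
E
P="python3 -m pendant"
$P '[[1,0,0,0,-0.157],[1,0,0,0,-0.157],[1,0,0,0,-0.157],[1,0,0,0,-0.157],[1,0,0,0,-0.157],[1,0,0,0,-0.157],[1,0,0,0,-0.157],[1,0,0,0,-0.157]]' 
$P '[[1,0,0,0,-0.157],[1,0,0,0,-0.157],[1,0.028,0.04,0,0],[1,0.028,0.04,0,0],[1,0.028,0.04,0,0],[1,0.028,0.04,0,0],[1,0.028,0.04,0,0],[1,0.028,0.04,0,0]]' 
$P '[[1,0.028,0.04,0,0],[1,0.028,0.04,0,0],[1,0.028,0.04,0,0],[1,0.028,0.04,0,0],[1,0.028,0.04,0,0],[1,0,0,0,0],[1,0,0,0,0]]'
python3 -c "
from h import *
plan(.514,-.055,.248,115); snap('wrist','w1.png'); snap('top','t1.png')"
```

```text
clock: 1.5
tcp_pos: [0.2464, -0.5196, 0.2484]
orientation: [0.0, 0.658, 0.753, -0.0]
wrist_force: [-0.6, -0.5, -0.5]
finger_gap: 0.0852
grip_force: 0.0
clock: 2.5
tcp_pos: [0.3921, -0.2637, 0.2486]
orientation: [0.0, 0.535, 0.845, -0.0]
wrist_force: [0.6, 0.2, 1.0]
finger_gap: 0.0852
grip_force: 0.0
clock: 3.38
tcp_pos: [0.5121, -0.053, 0.2482]
orientation: [-0.0, 0.535, 0.845, -0.0]
wrist_force: [-0.0, -0.6, 0.6]
finger_gap: 0.0851
grip_force: 0.0
at [ 0.5121 -0.053   0.2482] h 115.4 j6 50.0 | turn 0.006 shift [-0.0026  0.0009  0.0002]
```

View pics/w1.png

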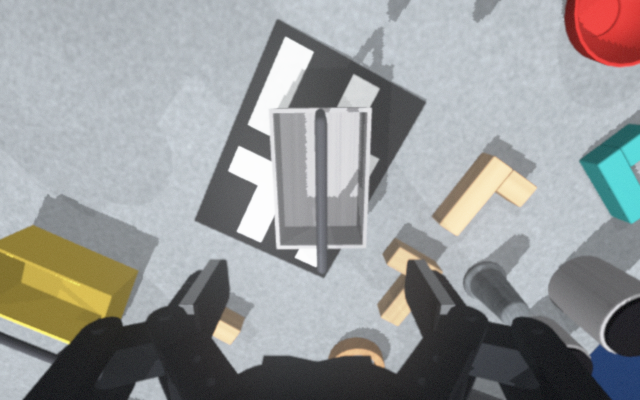

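The bar runs vertically in the picture, from (320,115) to (322,268).

```bash
python3 -c "
from h import *
b=w('wrist',[(320,112),(322,272)],.124); print(b.round(4).tolist(),np.linalg.norm(b[0]-b[1])); m=b.mean(0); d=b[0]-b[1]; h=np.degrees(np.arctan2(d[1],d[0])); plan(m[0],m[1],.124,h)
c=w('wrist',[(276,20),(425,101),(323,276),(196,220)],.004); print(c.round(4).tolist(), c.mean(0))
"
```

```text
[[0.483, 0.0117, 0.124], [0.5457, -0.1158, 0.124]] 0.14207988970500524
at [ 0.5119 -0.0539  0.2483] h 115.2 j6 50.0 | turn -0.016 shift [0.0006 0.003  0.1243]
[[0.402, 0.0752, 0.004], [0.5894, 0.0721, 0.004], [0.5823, -0.1846, 0.004], [0.3977, -0.1804, 0.004]] [ 0.49284128 -0.05441551  0.004     ]
```

```bash
P="python3 -m pendant"
$P '[[1,0,0.003,0.03,-0.016],[1,0,0,0.03,0],[1,0,0,0.03,0],[1,0,0,0.02,0],[1,0,0,0.016,0],[-1,0,0,0,0],[-1,0,0,0,0],[-1,0,0,0,0]]' 60
$P '[[-1,0,0,0,0],[-1,0,0,0,0],[-1,0,0,-0.015,0],[-1,0,0,-0.025,0],[-1,0,0,-0.025,0],[-1,0,0,-0.025,0],[-1,0,0,0,0]]'
$P '[[-1,0,0,0,-0.085],[-1,0,0,0,-0.085],[-1,0,0,0,-0.085],[-1,0,0,0,-0.085],[-1,0,0,0,-0.085],[-1,0,0,0,-0.085],[-1,0,0,0,0]]'
$P '[[-1,0.018,0.014,0,0],[-1,0.03,0.023,0,0],[-1,0.03,0.023,0,0],[-1,0.03,0.023,0,0],[-1,0.03,0.023,0,0],[-1,0.03,0.023,0,0],[-1,0.03,0.023,0,0]]'
$P '[[-1,0.03,0.023,0,0],[-1,0.03,0.023,0,0],[-1,0.018,0.014,0,0],[-1,0.009,0.007,0,0],[-1,0,0,0,0],[-1,0,0,0,0]]'
python3 -c "
from h import *
plan(.405,.2885,.212,145); snap('wrist','w2.png'); snap('top','t2.png')
t=cv2.imread('pics/t2.png')[80:320,100:420]; a=cv2.imread('pics/w2.png')
cv2.imwrite('pics/c2.png',np.vstack([cv2.resize(t,(480,300)),cv2.resize(a,(480,300))]))"
```

```text
clock: 4.47
tcp_pos: [0.5156, -0.0522, 0.1233]
orientation: [0.001, 0.528, 0.849, 0.0]
wrist_force: [1.3, 0.4, -0.5]
finger_gap: 0.0322
grip_force: 0.0
clock: 5.35
tcp_pos: [0.5162, -0.0519, 0.2144]
orientation: [0.002, 0.528, 0.849, 0.0]
wrist_force: [0.1, -0.5, -3.6]
finger_gap: 0.0078
grip_force: 58.6
clock: 6.22
tcp_pos: [0.5143, -0.0515, 0.2111]
orientation: [-0.001, 0.297, 0.955, -0.0]
wrist_force: [-0.3, 0.2, -4.7]
finger_gap: 0.0079
grip_force: 58.6
clock: 7.1
tcp_pos: [0.4373, 0.1868, 0.2117]
orientation: [-0.0, 0.298, 0.955, -0.0]
wrist_force: [0.2, -0.5, -2.9]
finger_gap: 0.0078
grip_force: 58.6
clock: 7.85
tcp_pos: [0.4046, 0.2896, 0.2121]
orientation: [-0.0, 0.297, 0.955, -0.0]
wrist_force: [-0.3, -0.5, -3.7]
finger_gap: 0.0077
grip_force: 58.6
at [0.4046 0.2896 0.2121] h 145.4 j6 61.0 | turn 0.007 shift [-0.0009 -0.0006  0.0001]
```

View pics/c2.png

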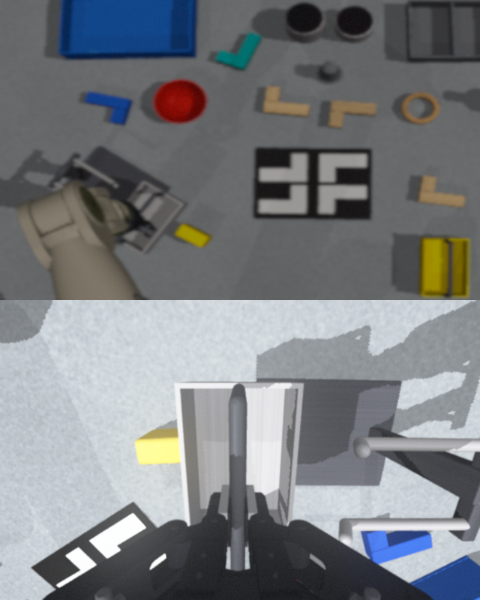

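Basket held; the wrist view shows the prong tips at about (481,196) and (460,307) in the full-size picture. I'll compute the seat from them.

```bash
python3 -c "
from h import *
t=w('wrist',[(481,196),(460,307)],.195); print(t.round(4).tolist(),np.linalg.norm(t[0]-t[1])); d=t[0]-t[1];a=np.degrees(np.arctan2(d[1],d[0]));print(a)
m=t.mean(0); n=np.array([np.sin(np.radians(a)),-np.cos(np.radians(a))]); n=n*np.sign(n[1]); s=m[:2]+.033*n; print(n,s); plan(s[0],s[1],.212,a); plan(.468,.3785,.212,145)"
```

```text
[[0.4203, 0.3751, 0.195], [0.4728, 0.3379, 0.195]] 0.06426473858212689
144.6419464644942
[0.57868426 0.81555167] [0.46564604 0.38338976]
at [0.4048 0.2895 0.2122] h 145.4 j6 61.0 | turn 0.013 shift [0.0047 0.1118 0.0002]
at [0.4048 0.2895 0.2122] h 145.4 j6 61.0 | turn 0.006 shift [-0.0007  0.1092  0.0002]
```

```bash
P="python3 -m pendant"
$P '[[-1,0.002,0.015,0,0],[-1,0,0.025,0,0],[-1,0,0.025,0,0],[-1,0,0.025,0,0],[-1,0,0.015,0,0],[-1,0,0.006,0,0],[-1,0,0,0,0]]'
$P '[[-1,0,0,0.012,0],[-1,0,0,0.01,0],[-1,0,0,0.005,0],[-1,0,0,0.002,0],[-1,0,0,0,0],[-1,0,0,0,0]]'
python3 -c "
from h import *
plan(.468,.3785,.183,145); snap('wrist','w3.png'); snap('top','t2b.png')"
```

```text
clock: 8.82
tcp_pos: [0.4659, 0.3831, 0.2119]
orientation: [-0.0, 0.297, 0.955, -0.0]
wrist_force: [0.2, -0.3, -3.9]
finger_gap: 0.0079
grip_force: 58.7
clock: 9.57
tcp_pos: [0.4658, 0.3829, 0.1837]
orientation: [0.0, 0.297, 0.955, 0.0]
wrist_force: [-1.9, -1.2, 1.3]
finger_gap: 0.008
grip_force: 59.1
at [0.4658 0.3829 0.1837] h 145.5 j6 66.0 | turn 0.008 shift [-0.0043 -0.0023  0.0007]
```

View pics/w3.png

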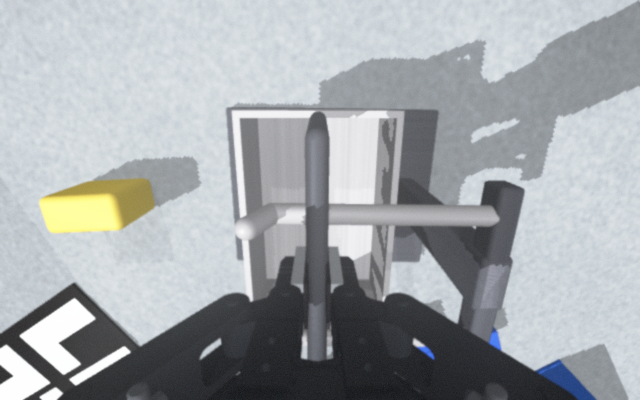

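The bar lies across the prongs behind the upturn and its weight is carried. Releasing and backing off over the board.

```bash
P="python3 -m pendant"
$P '[[-0.3,0,0,0,0],[-0.3,0,0,0,0],[-0.3,0,0,0,0],[-0.3,0,0,-0.01,0],[0,0,0,-0.03,0],[0,0,0,-0.04,0],[0,0,0,-0.04,0],[0,0,0,-0.04,0]]'
$P '[[0,0,0,0,0.16],[0,0,0,0,0.16],[0,0,0,0,0.16],[0,0,0,0,0.16],[0,0,0,0,0.16],[0,0,0,0,0.16],[0,0,0,0,0.1]]'
python3 -c "
from h import *
plan(.5,-.055,.34,87); plan(.6,-.03,.34,87)"
```

```text
clock: 10.68
tcp_pos: [0.4656, 0.3828, 0.3455]
orientation: [0.0, 0.297, 0.955, 0.0]
wrist_force: [0.7, 0.8, -0.3]
finger_gap: 0.0426
grip_force: 0.0
clock: 11.55
tcp_pos: [0.4658, 0.3829, 0.3441]
orientation: [0.0, 0.74, 0.672, 0.0]
wrist_force: [-0.3, 0.2, 0.5]
finger_gap: 0.0429
grip_force: 0.0
at [0.4658 0.3829 0.3441] h 84.5 j6 127.0 | turn -0.043 shift [-0.4355  0.0571  0.0041]
at [0.4658 0.3829 0.3441] h 84.5 j6 127.0 | turn -0.043 shift [-0.4053  0.1557  0.0041]
```

```bash
P="python3 -m pendant"
$P '[[1,-0.048,0.014,0,-0.043],[1,-0.048,0.014,0,0],[1,-0.048,0.014,0,0],[1,-0.048,0.014,0,0],[1,-0.048,0.014,0,0],[1,-0.048,0.014,0,0],[1,-0.048,0.014,0,0],[1,-0.048,0.014,0,0]]'
$P '[[1,-0.048,0.014,0,0],[1,0,0,0,0],[1,0,0,0,0]]'
python3 -c "
from h import *
plan(.59,-.06,.34,87); a=snap('wrist','w4.png'); snap('top','t3.png')
print(fitL('wrist',im=a,minA=1500))
g=cv2.cvtColor(a,cv2.COLOR_RGB2HSV); m=cv2.inRange(g,(0,0,190),(180,40,255))
cs,_=cv2.findContours(m,cv2.RETR_EXTERNAL,cv2.CHAIN_APPROX_NONE)
for c in cs:
  if cv2.contourArea(c)>600:
    M=cv2.moments(c);p=w('wrist',cv2.approxPolyDP(c,6,True).reshape(-1,2),.004); print(cv2.contourArea(c),p[:,:2].round(3).tolist())
"
```

```text
clock: 12.55
tcp_pos: [0.557, -0.0082, 0.3443]
orientation: [0.001, 0.724, 0.69, 0.0]
wrist_force: [0.5, 0.1, -0.0]
finger_gap: 0.0853
grip_force: 0.0
clock: 12.92
tcp_pos: [0.5682, -0.0552, 0.3437]
orientation: [0.0, 0.724, 0.689, 0.0]
wrist_force: [0.3, -0.5, -0.3]
finger_gap: 0.0855
grip_force: 0.0
at [ 0.5682 -0.0552  0.3437] h 87.2 j6 79.0 | turn 0.003 shift [-0.0036  0.022   0.0037]
[(np.float64(0.204), [0.6939, -0.1467, 4.6534], 0, [393.0, 207.0])]
6044.5 [[0.866, 0.144], [0.92, 0.084], [0.961, 0.075], [0.977, 0.044], [0.971, 0.005], [1.021, -0.002], [1.018, 0.141]]
150250.5 [[0.148, 0.183], [0.106, 0.062], [0.136, 0.014], [0.123, 0.006], [0.142, 0.012], [0.161, -0.007], [0.141, -0.011], [0.138, -0.027], [0.122, -0.017], [0.116, -0.045], [0.041, -0.113], [0.022, -0.161], [0.037, -0.16], [0.019, -0.168], [0.045, -0.194], [0.009, -0.195], [-0.129, -0.533], [-0.083, -0.533], [0.195, -0.284], [0.206, -0.234], [0.222, -0.226], [0.208, -0.212], [0.222, -0.213], [0.227, -0.194], [0.235, -0.217], [0.366, -0.229], [0.404, -0.217], [0.407, -0.284], [0.386, -0.332], [0.423, -0.372], [0.4
[... 394 characters left out ...]
], [0.647, -0.285], [0.669, -0.235], [0.74, -0.233], [0.788, -0.265], [0.787, -0.243], [0.811, -0.241], [0.798, -0.229], [0.821, -0.22], [0.815, -0.185], [0.802, -0.183], [0.81, -0.162], [0.796, -0.153], [0.819, -0.159], [0.806, -0.172], [0.83, -0.195], [0.821, -0.187], [0.833, -0.177], [0.839, -0.19], [0.841, -0.176], [0.826, -0.173], [0.825, -0.153], [0.848, -0.138], [0.844, -0.174], [0.859, -0.152], [0.871, -0.174], [0.843, -0.203], [0.865, -0.181], [0.879, -0.187], [0.868, -0.201], [0.897, -0.193], [0.869, -0.176], [0.886, -0.074], [0.871, -0.03], [0.889, 0.057], [0.797, 0.098], [0.808, 0.146], [0.43, 0.163], [0.413, 0.142], [0.388, 0.165], [0.376, 0.163], [0.391, 0.148], [0.364, 0.167]]
```

View pics/w4.png

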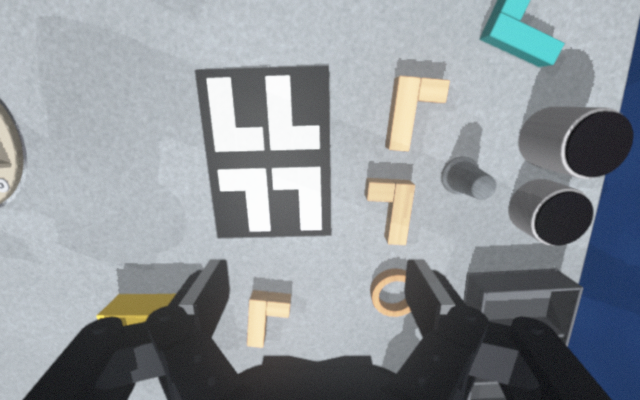

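The picture shows all four outlines clear. The knees are at (405,115) mirrored, (400,210) proper and (260,320) mirrored, and the board spans (197,68) to (330,237).

```bash
cat > look.py <<'E'
from h import *
a=snap('wrist') if len(__import__('sys').argv)<2 else cv2.imread('pics/w4.png')[:,:,::-1].copy()
hsv=cv2.cvtColor(a,cv2.COLOR_RGB2HSV); print([hsv[y,x].tolist() for x,y in ((400,130),(401,225),(257,330),(435,90),(375,190))])
C=cam('wrist')
roi=np.zeros(a.shape[:2],np.uint8); cv2.fillPoly(roi,[np.int32([(202,72),(326,70),(328,232),(220,235)])],255)
m=cv2.inRange(hsv,(0,0,150),(180,70,255))&roi
from scipy.optimize import minimize
cs,_=cv2.findContours(m,cv2.RETR_EXTERNAL,cv2.CHAIN_APPROX_NONE)
for c in cs:
    if cv2.contourArea(c)<800: continue
    b=np.zeros(m.shape,np.uint8); cv2.drawContours(b,[c],-1,255,-1); cw=w('wrist',c.reshape(-1,2).mean(0),.004,C)[0]; best=None
    x0,y0,W,H=cv2.boundingRect(c); o=np.array([x0-10,y0-10]); bb=cv2.resize(b[y0-10:y0+H+10,x0-10:x0+W+10],None,fx=4,fy=4)>127
    def cost(p):
        ca,sa=np.cos(p[2]),np.sin(p[2]); xy=LP@np.array([[ca,sa],[-sa,ca]])+p[:2]; t=np.zeros(bb.shape,np.uint8)
        cv2.fillPoly(t,[np.int32(np.round((proj('wrist',np.c_[xy,np.full(6,.004)],C)-o)*64))],1,shift=4); t=t>0
        return 1-(t&bb).sum()/(t|bb).sum()
    for h in (np.pi/2,-np.pi/2):
        p0=[cw[0],cw[1],h]; r=minimize(cost,p0,method='Nelder-Mead',options=dict(initial_simplex=[p0,np.add(p0,[.012,0,0]),np.add(p0,[0,.012,0]),np.add(p0,[0,0,.2])]))
        if best is None or r.fun<best[0]: best=(r.fun,r.x)
    print('outline',round(best[0],3),best[1].round(4),c.mean(0)[0].round())
E
python3 look.py f
```

```text
[[21, 60, 247], [20, 66, 239], [21, 59, 249], [21, 61, 247], [20, 68, 238]]
outline 0.202 [ 0.4717 -0.1184 -1.5979] [249. 195.]
outline 0.196 [ 0.5548 -0.12   -1.6031] [301. 193.]
outline 0.184 [0.4317 0.0152 1.532 ] [230. 119.]
outline 0.193 [0.5173 0.0121 1.5591] [287. 117.]
```

```bash
sed -i 's/(8,60,70),(22,190,255)/(8,45,70),(25,190,255)/' h.py
sed -i 's/xy=LP@/xy=LG@/; s/^C=cam.*/C=cam("wrist"); g=float(__import__("os").environ.get("G",".005")); LG=LP+g*np.array([[-1,1],[1,1],[1,-1],[1,-1],[1,-1],[-1,-1]])/' look.py
for g in .003 .005 .006; do echo $g; G=$g python3 look.py f|grep outl; done
python3 -c "
from h import *
a=cv2.imread('pics/w4.png')[:,:,::-1].copy()
for k in fitL('wrist',im=a,minA=800): print(k)
print()
for k in fitL('top',im=cv2.imread('pics/t3.png')[:,:,::-1].copy(),minA=100): print(k)"
```

```text
.003
outline 0.027 [ 0.4702 -0.12   -1.5892] [249. 195.]
outline 0.027 [ 0.5542 -0.1218 -1.5909] [301. 193.]
outline 0.025 [0.4332 0.013  1.5491] [230. 119.]
outline 0.023 [0.5171 0.0115 1.5436] [287. 117.]
.005
outline 0.108 [ 0.4701 -0.1203 -1.5823] [249. 195.]
outline 0.115 [ 0.5545 -0.1228 -1.5923] [301. 193.]
outline 0.128 [0.4331 0.0116 1.5632] [230. 119.]
outline 0.118 [0.5165 0.0099 1.5541] [287. 117.]
.006
outline 0.158 [ 0.4704 -0.1216 -1.5716] [249. 195.]
outline 0.166 [ 0.5542 -0.1219 -1.5481] [301. 193.]
outline 0.181 [0.4337 0.0115 1.5881] [230. 119.]
outline 0.167 [0.5178 0.0093 1.5397] [287. 117.]
(np.float64(0.305), [0.2579, -0.3052, 0.6595], 1, [134.0, 307.0])
(np.float64(0.09), [0.4492, -0.337, 4.5308], 1, [265.0, 315.0])
(np.float64(0.496), [0.686, -0.3174, -0.7873], 1, [390.0, 293.0])
(np.float64(0.106), [0.6929, -0.1459, 4.625], 0, [392.0, 207.0])
(np.float64(0.074), [0.6925, 0.0029, 4.5973], 1, [412.0, 108.0])

(np.float64(0.625), [-0.0449, 0.289, 1.3456], 1, [211.0, 388.0])
(np.float64(0.674), [0.0459, 0.003, 2.3365], 1, [295.0, 370.0])
(np.float64(0.421), [0.1167, -1.1433, 4.603], 0, [623.0, 329.0])
(np.float64(0.425), [0.3582, 0.2199, 0.8423], 0, [228.0, 268.0])
(np.float64(0.808), [0.3294, -0.0367, 2.6973], 0, [297.0, 294.0])
(np.float64(0.054), [0.4462, -0.3388, 4.5412], 1, [392.0, 235.0])
(np.float64(0.672), [0.3868, -0.5603, 3.5014], 1, [460.0, 251.0])
(np.float64(0.897), [0.3978, 0.12, -0.3991], 0, [253.0, 262.0])
(np.float64(0.449), [0.6756, -0.2823, 1.5036], 0, [380.0, 166.0])
(np.float64(0.613), [0.7121, -0.1139, 0.3506], 0, [313.0, 157.0])
(np.float64(0.766), [0.8909, -1.2292, 3.2124], 1, [636.0, 203.0])
```

Outlines located. First test: grip K1 near its tip with light force, lift it and see whether the heel swings down.

```bash
python3 -c "
from h import *
plan(.6873,-.0395,.024,83.3)"
```

```text
at [ 0.5681 -0.0542  0.3438] h 87.3 j6 79.0 | turn 0.069 shift [0.0285 0.1167 0.3198]
```

```bash
P="python3 -m pendant"
$P '[[0.4,0,0,0,0.069],[0.4,0.0095,0.039,0,0],[0.4,0.0095,0.039,0,0],[0.4,0.0095,0.039,0,0],[0.4,0,0,0.05,0],[0.4,0,0,0.05,0],[0.4,0,0,0.05,0],[0.4,0,0,0.05,0]]' 20
$P '[[0.4,0,0,0.05,0],[0.4,0,0,0.04,0],[0.4,0,0,0.02,0],[0.4,0,0,0.01,0],[0.4,0,0,0,0]]'
python3 -c "
from h import *
plan(.6873,-.0395,.024,83.3)"
```

```text
clock: 14.02
tcp_pos: [0.6877, -0.0387, 0.1423]
orientation: [0.0, 0.747, 0.665, 0.0]
wrist_force: [0.3, 0.4, -0.2]
finger_gap: 0.0595
grip_force: 0.0
clock: 14.65
tcp_pos: [0.6877, -0.0397, 0.0232]
orientation: [-0.0, 0.747, 0.665, -0.0]
wrist_force: [0.4, -0.0, 0.3]
finger_gap: 0.0601
grip_force: 0.0
at [ 0.6877 -0.0397  0.0232] h 83.3 j6 87.0 | turn 0.0 shift [ 0.0002 -0.0004 -0.0008]
```

```bash
P="python3 -m pendant"
$P '[[-1,0,0,0,0],[-1,0,0,0,0],[-1,0,0,0,0],[-1,0,0,0,0],[-1,0,0,0,0]]' 20
$P '[[-1,0,0,-0.02,0],[-1,0,0,-0.03,0],[-1,0,0,-0.04,0],[-1,0,0,-0.04,0],[-1,0,0,0,0],[-1,0,0,0,0]]' 20
python3 -c "
from h import *
plan(.6873,-.0395,.024,83.3); snap('wrist','w5.png')"
```

```text
clock: 15.28
tcp_pos: [0.6889, -0.0408, 0.0249]
orientation: [0.001, 0.748, 0.664, 0.001]
wrist_force: [-0.3, 1.2, 6.5]
finger_gap: 0.0296
grip_force: 20.9
clock: 16.02
tcp_pos: [0.6874, -0.0408, 0.1526]
orientation: [-0.0, 0.748, 0.664, -0.0]
wrist_force: [0.3, -0.4, -1.4]
finger_gap: 0.0296
grip_force: 20.1
at [ 0.6874 -0.0408  0.1526] h 83.2 j6 87.0 | turn -0.001 shift [ 0.0012 -0.0003  0.1286]
```

View pics/w5.png

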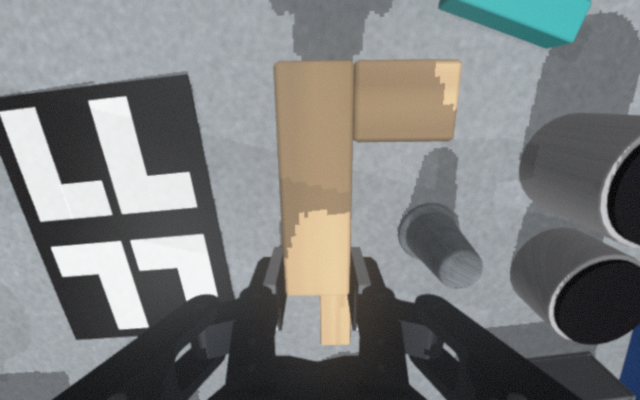

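The knee stays level in a 20 N grip. I'll carry it over the board and relax the grip gradually with the finger target, so the heel can swing down.

```bash
P="python3 -m pendant"
$P '[[-1,0,0,0,-0.1],[-1,-0.008,-0.043,0.012,0],[-1,-0.008,-0.043,0.012,0],[-1,0.002,-0.043,0.012,0],[-1,0.002,-0.043,0.01,0],[-1,0,0,0,0],[-1,0,0,0,0]]'
$P '[[-0.33,0,0,0,0],[-0.33,0,0,0,0],[-0.33,0,0,0,0]]'
python3 -c "
from h import *
plan(.517,-.0535,.106,89)"
```

```text
clock: 16.95
tcp_pos: [0.5157, -0.0497, 0.1067]
orientation: [-0.0, 0.714, 0.701, -0.0]
wrist_force: [0.6, 0.0, -0.5]
finger_gap: 0.0296
grip_force: 20.5
clock: 17.32
tcp_pos: [0.5163, -0.0497, 0.1073]
orientation: [0.0, 0.713, 0.701, 0.0]
wrist_force: [0.1, 0.8, -0.4]
finger_gap: 0.0296
grip_force: 20.5
at [ 0.5163 -0.0497  0.1073] h 89.0 j6 77.0 | turn -0.0 shift [-0.0038  0.0008  0.0013]
```

```bash
P="python3 -m pendant"; f(){ grep -E "gap|grip"|tr '\n' ' '; echo; }
$P '[[-0.32,0,0,0,0],[-0.32,0,0,0,0]]'|f
$P '[[-0.315,0,0,0,0],[-0.315,0,0,0,0]]'|f
$P '[[-0.31,0,0,0,0],[-0.31,0,0,0,0]]'|f
$P '[[-0.306,0,0,0,0],[-0.306,0,0,0,0]]'|f
```

```text
finger_gap: 0.0298 grip_force: 20.5 
finger_gap: 0.0297 grip_force: 20.5 
finger_gap: 0.0299 grip_force: 20.5 
finger_gap: 0.0297 grip_force: 15.2
```

```bash
P="python3 -m pendant"; f(){ grep -E "gap|grip"|tr '\n' ' '; echo; }
$P '[[-0.304,0,0,0,0],[-0.304,0,0,0,0]]'|f
$P '[[-0.302,0,0,0,0],[-0.302,0,0,0,0]]'|f
python3 -c "
from h import *
snap('wrist','w6.png'); a=cv2.imread('pics/w6.png'); print(a.shape); g=cv2.cvtColor(a,cv2.COLOR_BGR2HSV); m=cv2.inRange(g,(8,45,70),(25,190,255)); cs,_=cv2.findContours(m,0,2); print([cv2.boundingRect(c) for c in cs if cv2.contourArea(c)>1500])
a=cv2.imread('pics/w5.png');g=cv2.cvtColor(a,cv2.COLOR_BGR2HSV); m=cv2.inRange(g,(8,45,70),(25,190,255)); cs,_=cv2.findContours(m,0,2); print([cv2.boundingRect(c) for c in cs if cv2.contourArea(c)>1500])"
```

```text
finger_gap: 0.0297 grip_force: 12.1 
finger_gap: 0.0298 grip_force: 9.2 
(400, 640, 3)
[(463, 251, 109, 115), (274, 59, 189, 238)]
[(274, 60, 188, 285)]
```

```bash
P="python3 -m pendant"; f(){ grep -E "gap|grip"|tr '\n' ' '; echo; }
cat > bb.py <<'E'
from h import *
g=cv2.cvtColor(snap('wrist'),cv2.COLOR_RGB2HSV); m=cv2.inRange(g,(8,45,70),(25,190,255)); m[:,:250]=0; m[:,475:]=0; cs,_=cv2.findContours(m,0,2); print([cv2.boundingRect(c) for c in cs if cv2.contourArea(c)>1500])
E
$P '[[-0.3,0,0,0,0],[-0.3,0,0,0,0]]'|f
python3 bb.py
$P '[[-0.299,0,0,0,0],[-0.299,0,0,0,0]]'|f
python3 bb.py
$P '[[-0.298,0,0,0,0],[-0.298,0,0,0,0]]'|f
python3 bb.py
```

```text
finger_gap: 0.0301 grip_force: 4.1 
[(284, 94, 139, 195)]
finger_gap: 0.0297 grip_force: 2.3 
[(285, 171, 116, 138)]
finger_gap: 0.0301 grip_force: 0.8 
[(285, 171, 116, 138)]
```

It has swung down. Tighten a little and look.

```bash
P="python3 -m pendant"; 
$P '[[-0.302,0,0,0,0],[-0.31,0,0,0,0],[-0.31,0,0,0,0]]'
python3 -c "
from h import *
snap('wrist','w7.png');snap('scene','s7.png')
a=cv2.imread('pics/w7.png'); s=cv2.imread('pics/s7.png')[120:270,240:480]
cv2.imwrite('pics/c7.png',np.vstack([cv2.resize(a,(480,300)),cv2.resize(s,(480,300))]))"
```

```text
clock: 20.15
tcp_pos: [0.5157, -0.0496, 0.1074]
orientation: [0.0, 0.713, 0.701, 0.0]
wrist_force: [-0.2, 0.3, -0.3]
finger_gap: 0.0293
grip_force: 11.9
```

View pics/c7.png

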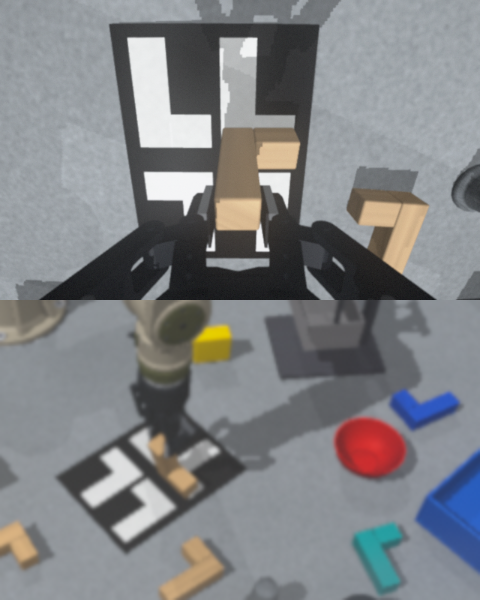

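The knee hangs upright, heel down, over the NW outline's heel. Lower until it stands.

```bash
P="python3 -m pendant"; f(){ grep -E "tcp|force|gap"|tr '\n' ' '; echo; }
$P '[[-0.303,0,0,0.005,0],[-0.303,0,0,0,0]]'|f
$P '[[-0.303,0,0,0.004,0],[-0.303,0,0,0,0]]'|f
$P '[[-0.303,0,0,0.004,0],[-0.303,0,0,0,0]]'|f
python3 bb.py
```

```text
tcp_pos: [0.5158, -0.05, 0.1034] wrist_force: [-2.4, -0.5, 7.8] finger_gap: 0.0298 grip_force: 10.1 
tcp_pos: [0.5158, -0.0501, 0.0999] wrist_force: [-4.7, 0.1, 12.0] finger_gap: 0.0296 grip_force: 11.6 
tcp_pos: [0.5158, -0.0502, 0.0962] wrist_force: [-5.0, -1.2, 14.8] finger_gap: 0.0299 grip_force: 13.0 
[(282, 173, 123, 151)]
```

```bash
P="python3 -m pendant"; f(){ grep -E "tcp|force|gap"|tr '\n' ' '; echo; }
$P '[[-0.299,0,0,-0.003,0],[-0.298,0,0,0,0],[-0.296,0,0,0,0],[-0.29,0,0,0,0],[-0.29,0,0,0,0]]'|f
python3 bb.py
$P '[[-0.3,0,0,0,0],[-0.3,0,0,0,0]]'|f
python3 -c "
from h import *
a=snap('wrist')
for k in [(274,171),(285,171)]: pass
cv2.imwrite('pics/w8.png',a[:,:,::-1])"
```

```text
tcp_pos: [0.5157, -0.0496, 0.0971] wrist_force: [0.7, 0.2, 0.2] finger_gap: 0.0302 grip_force: 0.0 
[(281, 169, 123, 96)]
tcp_pos: [0.5157, -0.0496, 0.0972] wrist_force: [0.4, 0.5, -1.3] finger_gap: 0.0299 grip_force: 2.8
```

View pics/w8.png

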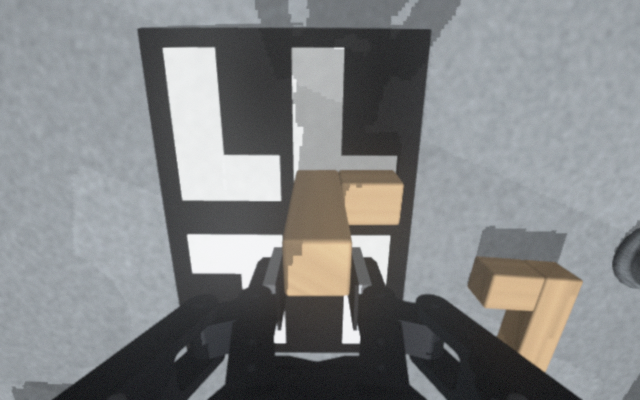

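Standing squarely; its top face spans (284–351, 239–295). Now the arc over to the west.

```bash
P="python3 -m pendant"; f(){ grep -E "tcp|force|gap"|tr '\n' ' '; echo; }
python3 -c "
from h import *
print(w('wrist',[(297,172),(340,171)],.004).round(4).tolist(), w('wrist',[(290,239),(351,239),(284,295),(349,295)],.104).round(4).tolist())"
$P '[[-0.3,0.011,0,0,0],[-0.3,0.012,0,0,0],[-0.3,0.012,0,0.003,0],[-0.3,0.011,0,0.003,0],[-0.3,0.01,0,0.005,0],[-0.3,0.01,0,0.006,0],[-0.3,0,0,0,0]]'|f
python3 bb.py
```

```text
[[0.5016, -0.019, 0.004], [0.5328, -0.0188, 0.004]] [[0.5044, -0.026, 0.104], [0.5302, -0.0265, 0.104], [0.5005, -0.0536, 0.104], [0.5298, -0.0541, 0.104]]
tcp_pos: [0.5168, 0.0181, 0.0802] wrist_force: [-1.3, 1.4, 2.8] finger_gap: 0.0301 grip_force: 4.9 
[(279, 238, 127, 79)]
```

```bash
P="python3 -m pendant"; f(){ grep -E "tcp|force|gap"|tr '\n' ' '; echo; }
$P '[[-0.3,0.009,0,0.007,0],[-0.3,0.008,0,0.009,0],[-0.3,0.007,0,0.01,0],[-0.3,0.005,0,0.01,0],[-0.3,0.002,0,0.006,0],[-0.3,0,0,0,0]]'|f
python3 bb.py
python3 -c "
from h import *
snap('wrist','w9.png')"
```

```text
tcp_pos: [0.5169, 0.0472, 0.0375] wrist_force: [-0.1, 0.1, -0.6] finger_gap: 0.0297 grip_force: 4.7 
[(259, 198, 123, 182)]
```

View pics/w9.png

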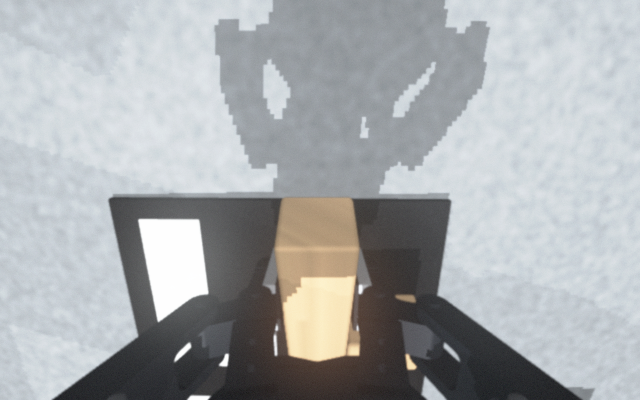

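The tip now points west and the knee is nearly flat. I'll let go, rise and look.

```bash
P="python3 -m pendant"
$P '[[-0.3,0.001,0,0.008,0],[-0.27,0,0,0,0],[-0.2,0,0,0,0],[0,0,0,0,0],[0.2,0,0,0,0],[0.2,0,0,-0.03,0],[0.2,0,0,-0.05,0],[0.2,0,0,-0.05,0]]'|grep -E "tcp|wrist"
$P '[[0.4,-0.03,0,-0.05,0],[0.4,-0.05,0,-0.05,0],[0.4,-0.05,0,-0.05,0],[0.4,0,0,0,0]]'|grep tcp
python3 -c "
from h import *
a=snap('wrist','w10.png'); 
for k in fitL('wrist',im=a,minA=800): print(k)"
```

```text
tcp_pos: [0.5171, 0.0484, 0.1615]
wrist_force: [0.8, -0.1, -0.4]
tcp_pos: [0.517, -0.073, 0.3025]
(np.float64(0.491), [0.2149, -0.2883, 3.8617], 1, [147.0, 307.0])
(np.float64(0.08), [0.4475, -0.3341, 4.5452], 1, [286.0, 321.0])
(np.float64(0.115), [0.689, -0.1442, 4.6139], 0, [432.0, 204.0])
(np.float64(0.034), [0.5154, 0.0443, 1.5716], 0, [322.0, 75.0])
```

View pics/w10.png

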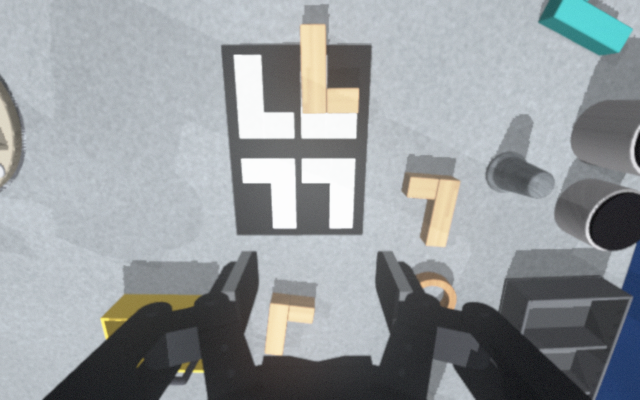

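K1 now reads proper and lies 33 mm too far west. Regrip, shift, set down.

```bash
P="python3 -m pendant"
$P '[[0.4,0.043,0,0.03,0],[0.4,0.043,-0.001,0.04,0],[0.4,0.042,0,0.05,0],[0.4,0,0,0.05,0],[0.4,0,0,0.05,0],[0.4,0,0,0.04,0],[0.4,0,0,0.0145,0],[0.4,0,0,0,0]]'|grep -E "tcp|wrist"
$P '[[-1,0,0,0,0],[-1,0,0,0,0],[-1,0,0,0,0],[-1,0,0,0,0],[-1,0,0,-0.008,0],[-1,-0.017,0.001,0,0],[-1,-0.016,0,0,0],[-1,0,0,0,0]]' 30|grep -E "tcp|wrist|gap"
$P '[[-1,0,0,0.006,0],[-1,0,0,0.001,0],[0.2,0,0,0,0],[0.2,0,0,0,0],[0.4,0,0,-0.03,0],[0.4,0,0,-0.05,0],[0.4,-0.03,0,-0.05,0],[0.4,-0.04,0,-0.05,0]]'|grep -E "tcp|wrist"
$P '[[0.4,-0.05,0,-0.05,0],[0.4,-0.05,0,-0.05,0],[0.4,0,0,0,0]]'|grep tcp
python3 -c "
from h import *
a=snap('wrist','w11.png'); 
for k in fitL('wrist',im=a,minA=800): print(k)
a=snap('wrist','w11.png'); 
for k in fitL('wrist',im=a,minA=800,zt=.034): print(k)
plan(.45,-.35,.2,82.6-3)"
```

```text
tcp_pos: [0.5152, 0.0568, 0.0253]
wrist_force: [0.5, -0.5, 0.3]
tcp_pos: [0.5168, 0.0215, 0.034]
wrist_force: [0.5, 0.6, -0.6]
finger_gap: 0.0291
tcp_pos: [0.5156, -0.0456, 0.2075]
wrist_force: [0.9, -0.3, 0.4]
tcp_pos: [0.5159, -0.1374, 0.2978]
(np.float64(0.513), [0.2446, -0.3076, -0.176], 0, [144.0, 291.0])
(np.float64(0.085), [0.4472, -0.3348, 4.5489], 1, [284.0, 288.0])
(np.float64(0.332), [0.7005, -0.3141, 4.5613], 0, [435.0, 263.0])
(np.float64(0.106), [0.6894, -0.1441, 4.6057], 0, [440.0, 160.0])
(np.float64(0.026), [0.5152, 0.0106, 1.57], 0, [323.0, 50.0])
(np.float64(0.095), [0.4482, -0.3341, 4.539], 1, [285.0, 290.0])
(np.float64(0.494), [0.2511, -0.3074, 6.0712], 0, [144.0, 292.0])
(np.float64(0.328), [0.6998, -0.3138, 4.5438], 0, [437.0, 266.0])
(np.float64(0.117), [0.6879, -0.1444, 4.6092], 0, [442.0, 162.0])
(np.float64(0.031), [0.5157, 0.0096, 1.5616], 0, [325.0, 51.0])
at [ 0.5141 -0.1344  0.2941] h 88.9 j6 68.0 | turn 0.163 shift [-0.2236 -0.0241  0.0941]
```

K1 sits on its outline within 2 mm. Now K3, the same way.

```bash
python3 -c "
from h import *
plan(.4405,-.376,.0245,80.4)"
```

```text
at [ 0.5141 -0.1344  0.2941] h 88.9 j6 68.0 | turn 0.149 shift [-0.2505 -0.0323  0.2696]
```

```bash
P="python3 -m pendant"
$P '[[0.4,0,0,0,0.149],[0.4,-0.05,-0.006,0,0],[0.4,-0.05,-0.006,0,0],[0.4,-0.05,-0.007,0.02,0],[0.4,-0.05,-0.007,0.03,0],[0.4,-0.05,-0.006,0.04,0],[0.4,0,0,0.05,0],[0.4,0,0,0.05,0]]'|grep tcp
$P '[[0.4,0,0,0.04,0],[0.4,0,0,0,0]]'|grep -E tcp
python3 -c "
from h import *
plan(.4405,-.376,.0245,80.4); a=snap('wrist','w12.png')
for k in fitL('wrist',im=a,minA=1500): print(k)"
```

```text
tcp_pos: [0.4407, -0.3723, 0.1022]
tcp_pos: [0.4389, -0.3694, 0.0608]
at [ 0.4389 -0.3694  0.0608] h 80.5 j6 51.0 | turn 0.002 shift [-0.0062  0.0027  0.0363]
(np.float64(0.402), [0.3322, -0.3435, 1.5933], 1, [76.0, 236.0])
(np.float64(0.022), [0.4496, -0.3388, 4.5533], 1, [349.0, 165.0])
```

```bash
P="python3 -m pendant"
$P '[[0.4,-0.01,0.006,0.016,0],[0.4,0,0,0.02,0],[0.4,0,0,0,0],[-1,0,0,0,0],[-1,0,0,0,0],[-1,0,0,0,0],[-1,0,0,0,0],[-1,0,0,0,0]]' 20|grep -E "tcp|force|gap"
$P '[[-1,0,0,-0.02,0],[-1,0,0,-0.035,0],[-1,0,0,-0.035,0],[-1,0,0,0,-0.14],[-1,0,0,0,0]]'|grep -E "tcp|force|gap"
python3 -c "
from h import *
plan(.433,-.081,.111,89)"
```

```text
tcp_pos: [0.4463, -0.3858, 0.031]
wrist_force: [-1.0, -0.7, 6.0]
finger_gap: 0.0299
grip_force: 20.0
tcp_pos: [0.4457, -0.3849, 0.12]
wrist_force: [0.0, -0.3, -2.1]
finger_gap: 0.0297
grip_force: 20.0
at [ 0.4457 -0.3849  0.12  ] h 88.4 j6 43.0 | turn -0.011 shift [ 0.3036 -0.018   0.009 ]
```

```bash
P="python3 -m pendant"; f(){ grep -E "gap|grip"|tr '\n' ' '; echo; }
$P '[[-1,0.038,-0.003,0,-0.01],[-1,0.044,-0.003,0,0],[-1,0.044,-0.003,0,0],[-1,0.044,-0.003,0,0],[-1,0.044,-0.003,0,0],[-1,0.044,-0.003,0,0],[-1,0.044,0,0,0],[-1,0,0,0,0]]'|grep tcp
$P '[[-0.304,0,0,0,0],[-0.304,0,0,0,0]]'|f
$P '[[-0.302,0,0,0,0],[-0.302,0,0,0,0]]'|f
python3 bb.py
$P '[[-0.3,0,0,0,0],[-0.3,0,0,0,0]]'|f
python3 bb.py
$P '[[-0.299,0,0,0,0],[-0.299,0,0,0,0]]'|f
python3 bb.py
```

```text
tcp_pos: [0.4318, -0.0799, 0.1189]
finger_gap: 0.0298 grip_force: 14.5 
finger_gap: 0.0299 grip_force: 12.7 
[(264, 0, 211, 283)]
finger_gap: 0.0299 grip_force: 11.0 
[(264, 0, 211, 285)]
finger_gap: 0.0298 grip_force: 2.2 
[(285, 138, 116, 149), (405, 0, 70, 159)]
```

```bash
P="python3 -m pendant"; f(){ grep -E "tcp|force|gap"|tr '\n' ' '; echo; }
$P '[[-0.299,0,0,0,0],[-0.299,0,0,0,0],[-0.3,0,0,0,0]]'|f
python3 bb.py
$P '[[-0.3,0,0,0.004,0],[-0.3,0,0,0,0]]'|f
$P '[[-0.3,0,0,0.003,0],[-0.3,0,0,0,0]]'|f
python3 bb.py
python3 -c "
from h import *
snap('wrist','w13.png')"
```

```text
tcp_pos: [0.4333, -0.0827, 0.1197] wrist_force: [0.2, -0.7, 0.0] finger_gap: 0.0298 grip_force: 0.6 
[(288, 229, 102, 67), (405, 0, 70, 158)]
tcp_pos: [0.4331, -0.0826, 0.1155] wrist_force: [-0.6, -0.6, -0.2] finger_gap: 0.03 grip_force: 2.7 
tcp_pos: [0.4332, -0.0826, 0.1126] wrist_force: [0.3, 0.5, 1.5] finger_gap: 0.03 grip_force: 3.8 
[(286, 232, 106, 70), (407, 0, 68, 160)]
```

View pics/w13.png

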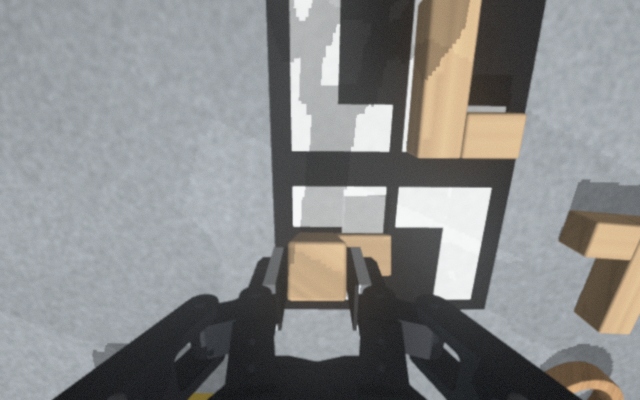

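It has swung slightly past vertical, tip leaning west, which is the wanted direction. Touch down and run the arc.

```bash
P="python3 -m pendant"; f(){ grep -E "tcp|force|gap"|tr '\n' ' '; echo; }
$P '[[-0.3,0.003,0,0.004,0],[-0.3,0.011,0,0,0],[-0.3,0.012,0,0.002,0],[-0.3,0.012,0,0.003,0],[-0.3,0.011,0,0.005,0],[-0.3,0.011,0,0.006,0],[-0.3,0,0,0,0]]'|f
python3 bb.py
$P '[[-0.3,0.01,0,0.007,0],[-0.3,0.01,0,0.009,0],[-0.3,0.008,0,0.01,0],[-0.3,0,0,0,0]]'|f
python3 -c "
from h import *
snap('wrist','w14.png');snap('scene','s14.png')
a=cv2.imread('pics/w14.png'); s=cv2.imread('pics/s14.png')[120:270,240:480]
cv2.imwrite('pics/c14.png',np.vstack([cv2.resize(a,(480,300)),cv2.resize(s,(480,300))]))"
```

```text
tcp_pos: [0.4337, -0.0216, 0.092] wrist_force: [-0.6, 0.4, -0.1] finger_gap: 0.03 grip_force: 3.1 
[(285, 243, 68, 86), (408, 97, 67, 159)]
tcp_pos: [0.4338, 0.0062, 0.0656] wrist_force: [-1.4, 1.0, -1.0] finger_gap: 0.0302 grip_force: 3.1
```

View pics/c14.png

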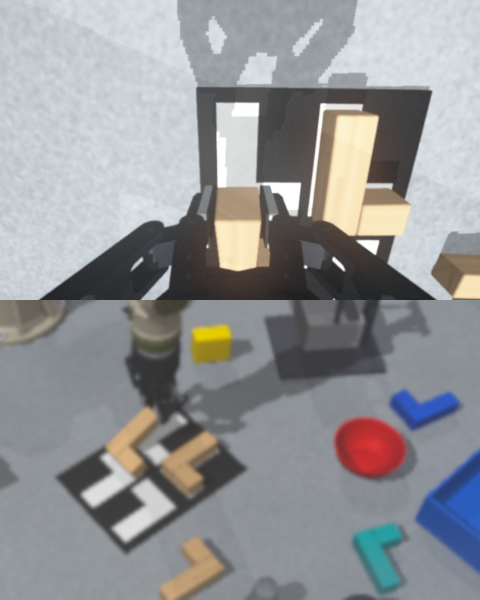

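Tilting well. Finish the arc, release, look.

```bash
P="python3 -m pendant"; f(){ grep -E "tcp|force|gap"|tr '\n' ' '; echo; }
$P '[[-0.3,0.006,0,0.01,0],[-0.3,0.004,0,0.01,0],[-0.3,0.003,0,0.01,0],[-0.3,0.001,0,0.004,0],[-0.3,0,0,0,0]]'|f
$P '[[-0.27,0,0,0,0],[-0.2,0,0,0,0],[0,0,0,0,0],[0.3,0,0,0,0],[0.3,0,0,-0.03,0],[0.3,0,0,-0.05,0],[0.3,-0.02,0,-0.05,0],[0.3,-0.04,0,-0.05,0]]'|f
$P '[[0.4,-0.05,0,-0.05,0],[0.4,-0.03,0,0,0],[0.4,0,0,0,0],[0.4,0,0,0,0]]'|f
python3 -c "
from h import *
a=snap('wrist','w15.png')
for k in fitL('wrist',im=a,minA=800,zt=.034): print(k)
T=pose(); print(T[:3,3])"
```

```text
tcp_pos: [0.4346, 0.0194, 0.0322] wrist_force: [0.3, -0.3, -0.9] finger_gap: 0.03 grip_force: 3.4 
tcp_pos: [0.4337, -0.0395, 0.2132] wrist_force: [1.7, -1.2, 0.0] finger_gap: 0.0555 grip_force: 0.0 
tcp_pos: [0.4322, -0.1134, 0.2552] wrist_force: [-1.1, -0.2, -0.1] finger_gap: 0.0595 grip_force: 0.0 
(np.float64(0.51), [0.2469, -0.2442, 1.8976], 1, [176.0, 297.0])
(np.float64(0.445), [0.6697, -0.2737, 3.2128], 1, [505.0, 291.0])
(np.float64(0.1), [0.6903, -0.1458, 4.5998], 0, [519.0, 186.0])
(np.float64(0.049), [0.4344, -0.0335, 1.5482], 0, [328.0, 107.0])
(np.float64(0.052), [0.5183, 0.0086, 1.5479], 0, [406.0, 64.0])
[ 0.43214147 -0.11303629  0.25506553]
```

```bash
P="python3 -m pendant"
$P '[[0.4,0.045,0.002,0.03,0],[0.4,0.044,0,0.03,0],[0.4,0,0,0.05,0],[0.4,0,0,0.05,0],[0.4,0,0,0.05,0],[0.4,0,0,0.018,0],[0.4,0,0,0,0]]'|grep -E "tcp|wrist"
$P '[[-1,0,0,0,0],[-1,0,0,0,0],[-1,0,0,0,0],[-1,0,0,0,0],[-1,0,0,-0.008,0],[-1,0.023,-0.001,0,0],[-1,0.0225,0,0,0],[-1,0,0,0,0]]' 30|grep -E "tcp|wrist|gap"
```

```text
tcp_pos: [0.434, -0.0235, 0.026]
wrist_force: [-0.0, 0.6, 0.0]
tcp_pos: [0.4357, 0.0214, 0.0359]
wrist_force: [0.0, -0.5, -1.0]
finger_gap: 0.0293
```

```bash
P="python3 -m pendant"
$P '[[-1,0,-0.002,0.006,0],[-1,0,0,0.001,0],[0.2,0,0,0,0],[0.2,0,0,0,0],[0.4,0,0,-0.03,0],[0.4,0,0,-0.05,0],[0.4,-0.03,0.01,-0.05,0],[0.4,-0.04,0.04,-0.05,0]]'|grep -E "tcp|wrist"
$P '[[0.4,-0.03,0.05,0,0.089],[0.4,-0.03,0.05,0,0],[0.4,-0.03,0.05,0,0],[0.4,0,0.05,0,0],[0.4,0,0,0,0]]'|grep tcp
python3 -c "
from h import *
a=snap('wrist','w16.png'); plan(.689,-.1555,.023,83.9)
for k in fitL('wrist',im=a,minA=800): print(k)
"
```

```text
tcp_pos: [0.4754, -0.0436, 0.2021]
wrist_force: [1.6, 0.0, -0.1]
tcp_pos: [0.6704, -0.1509, 0.1967]
at [ 0.6686 -0.1501  0.1976] h 83.9 j6 77.0 | turn 0.0 shift [-0.0032  0.0208  0.1746]
(np.float64(0.372), [0.2681, -0.3353, 4.4278], 1, [37.0, 355.0])
(np.float64(0.342), [0.6827, -0.2687, 1.12], 0, [347.0, 299.0])
(np.float64(0.045), [0.6909, -0.1461, 4.6117], 0, [327.0, 167.0])
(np.float64(0.434), [0.4637, -0.0223, 0.0115], 1, [96.0, 48.0])
```

```bash
P="python3 -m pendant"
$P '[[0.4,-0.003,0.022,0.03,0],[0.4,0,0,0.05,0],[0.4,0,0,0.05,0],[0.4,0,0,0.03,0],[0.4,0,0,0.015,0],[0.4,0,0,0,0]]'|grep -E "tcp|wrist"
$P '[[-1,0,0,0,0],[-1,0,0,0,0],[-1,0,0,0,0],[-1,0,0,0,0],[-1,0,0,-0.02,0],[-1,0,0,-0.03,0],[-1,0,0,0,-0.089],[-1,0,0,0,0]]' 30|grep -E "tcp|wrist|gap"
python3 -c "
from h import *
plan(.554,-.132,.029,89)"
```

```text
tcp_pos: [0.6887, -0.1546, 0.025]
wrist_force: [0.4, 0.0, 0.4]
tcp_pos: [0.6901, -0.155, 0.0758]
wrist_force: [0.3, -0.9, -1.0]
finger_gap: 0.0298
at [ 0.6901 -0.155   0.0758] h 89.0 j6 72.0 | turn -0.0 shift [ 0.0207 -0.1365  0.0468]
```

```bash
P="python3 -m pendant"
$P '[[-1,0.01,-0.034,0,0],[-1,0.012,-0.034,0,0],[-1,0,-0.034,0,0],[-1,0,-0.034,0,0],[-1,0,0,0.025,0],[-1,0,0,0.015,0],[-1,0,0,0.006,0],[-1,0,0,0,0]]'|grep -E "tcp|wrist"
$P '[[0.2,0,0,0,0],[0.2,0,0,0,0],[0.3,0,0,-0.02,0],[0.4,0,0,-0.05,0],[0.4,0,0,-0.05,0],[0.4,0.02,-0.03,-0.05,0],[0.4,0.02,-0.04,-0.05,0],[0.4,0,0,-0.05,0]]'|grep tcp
$P '[[0.4,0,0,0,0],[0.4,0,0,0,0]]'|grep tcp
python3 -c "
from h import *
a=snap('wrist','w17.png'); b=snap('top','t17.png')
for k in fitL('wrist',im=a,minA=800,zt=.034): print(k)
cv2.imwrite('pics/c17.png',np.vstack([cv2.resize(a[:,:,::-1],(480,300)),cv2.resize(b[80:280,100:420,::-1],(480,300))]))"
```

```text
tcp_pos: [0.5532, -0.1303, 0.0311]
wrist_force: [-10.2, 2.4, 22.1]
tcp_pos: [0.4848, -0.0892, 0.2964]
tcp_pos: [0.4879, -0.0909, 0.2951]
(np.float64(0.371), [0.2242, -0.2846, 3.8029], 1, [158.0, 301.0])
(np.float64(0.543), [0.7078, -0.302, 4.8414], 0, [453.0, 288.0])
(np.float64(0.048), [0.5532, -0.1216, 4.701], 0, [358.0, 180.0])
(np.float64(0.106), [0.5167, 0.0083, 1.5537], 0, [351.0, 95.0])
(np.float64(0.024), [0.4318, 0.0098, 1.5513], 0, [279.0, 89.0])
```

View pics/c17.png

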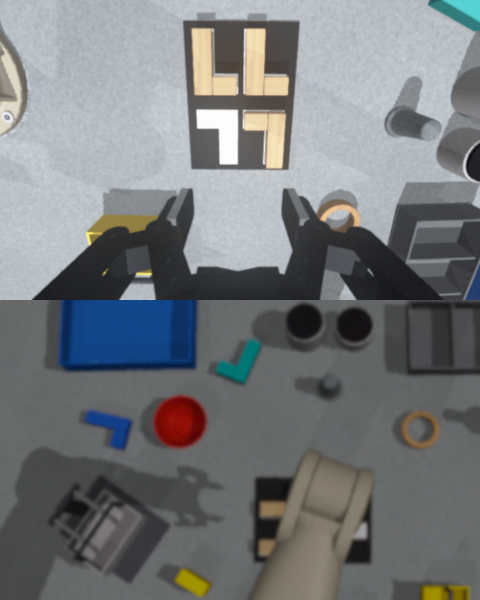

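All three knees lie on their outlines within about 4 mm, and the basket hangs on both prongs. Handing in.

```bash
python3 -c "
from workcell import env
print(env.hand_in())"
```

```text
the job is handed in; nothing more can be done
None
```

I handed the job in: the basket hangs on both prongs, and the three knees present lie on their outlines within about 4 mm, the two mirrored ones turned over; hand-in returned no verdict.

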